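# Scoop the check source out from under the bench shelf

## Robot

A 7-joint arm with a two-finger parallel gripper is mounted at the origin on a cart in front of the work surface, level with it; the furniture and walls round the work are solid. World frame = base frame: x ahead of the robot, y to its left, z up, the work surface at z = 0. Lengths are in m, angles in rad, forces in N, time in s.
With the tool pointing down it reaches from about 0.425 to 0.925 m from the base axis. Payload 6.8 kg.
Tool frame: the origin (TCP) lies at the centre of the arm's flange, where the gripper is bolted on; the fingertips stand 173 mm ahead of it and the grasp point (between the pads) lies 155 mm ahead of it (r.hold_point_z is the distance from the TCP to the grasp point, in m); z points along the fingers, x is the direction in which the jaws open and shut, and the axes are right-handed (so a half turn about z gives the same grasp; the last joint's range is limited). The gripper opens to 85 mm and grips with 20 to 120 N. Pads are 22 mm wide; open, the fingers measure 114 mm over their backs; the gripper's body (76 mm by 85 mm) begins 54 mm behind the grasp point. The pads swing forward as they close: fully open they stand 13 mm farther back than shut.
Start: joints at [1.215, 0.477, 0.022, 1.555, -0.011, 1.109, -0.083], TCP at [0.166, -0.654, 0.405] pointing down, gripper open.
Joint ranges: [-2.96, 2.96], [-0.34, 2.1], [-1.41, 1.46], [0.24, 2.44], [-1.37, 4.51], [0.17, 1.92], [-2.96, 2.96]. Speed limits (rad/s): [2.39, 2.39, 3.14, 3.14, 3.14, 3.14, 3.14].

## Interface

Orientations are given as a rotation vector (axis times angle).
In Python, from bench import r gives the robot as it stands.
- The arm moves only by the tool apply_moves, never from a script. Its arguments are lists of equal length, an entry for each row: "dp": the shift along the tool's x, y, z scaled (see below), a list of three; "twist": the turn, a rotation vector about the tool's x, y, z scaled (see below), a list of three; "jaw": the closure in counts, from 0 (fully open) to 255 (shut). In form: {"dp": [[x, y, z], ...], "twist": [[rx, ry, rz], ...], "jaw": [jaw, ...]}. A call has 1 to 20 rows; each row shifts and turns the pose as measured when the row begins, along the tool's axes as they then stand; what a row does not reach is not made up. The controller multiplies each number of a shift by 12 cm and each number of a turn by 120 degrees. A row lasts 1/10 s, in which the tool goes at most 50 mm and 8.59 degrees, less where a joint would pass 70% of its speed; a pose out of reach is approached as far as the arm can. A call with a number of a shift or a turn outside -1 to 1 is refused whole. A call with a gripper value outside its range is refused whole. The fingers move at their own pace and stop on an object; "grip_force" is the grip in N (left out, the last holds). Time passes only in rows, so rows that do not move let the fingers close. It gives the time, the measured TCP pose, the force and the opening at its end, in the units of the state.
- r.get_obs(): the state, without advancing time (a new reading comes with each control period).
- r.grab_frame(name): name is "scene" or "top" or "wrist"; returns a dict with "color" (480x640x3 uint8, red, green, blue), "z_map" (480x640 float32, m along the optical axis (not along the pixel's ray), 0 where there is no reading), "intrinsics" (3x3 intrinsics, pixels), "R" (3x3) and "t" (3): a world point X has camera coordinates R X + t; the wrist camera has in their place "hand_eye" (4x4, takes a point from camera to tool coordinates, whose origin is the TCP and whose axes are the tool frame's). Camera axes: x right, y down, z forward; pixel columns grow to the right and rows downward; lengths in m; the calibration is good to about 2 mm. A picture is of the moment at which its call begins: read the wrist's pose just before it.
- r.hand_in(): hands the job in, once; it reports no verdict.
The state is a dict: "clock": time; "joints": joint angles; "qvel": joint speeds; "tau": joint torques, N m; "tcp_pos": TCP position; "orientation": TCP orientation; "contact_force": force on the tool from outside, world axes, zero at the start; "moment": the same for the moment, N m; "grip_width": finger opening in m.
Only numpy, scipy, OpenCV 4.12 (cv2) and the standard library are available. Lean on these libraries where they do the work, as an engineer would, in place of code of your own. Each camera call takes 0.05 s, during which the arm holds its last target.

## Task

A round steel check source and an eraser lie beneath the low grey bench shelf. Slide the nose of the flat steel scoop, the one with the upright black handle, under the shelf lip until the round source has run right up into its pan, then draw the scoop back out and leave it standing flat on the desk, wholly clear of the shelf, with the source lying in the pan. Leave the eraser where it lies.

Things in the scene. Friction and masses are not known exactly. Their poses are not given: they have to be found in the camera images.
- shelf: Low grey metal shelf fixed to the desk, 300 mm wide (y), 84 deep (x), 74 high. Origin on the desk below the middle of the front lip's front face; x points to the back, z up. Open in front: lip's lower edge 61 mm above the desk. Inner side faces at y = +-146 mm. Back panel's front face at x = 75 mm, an 8 mm gap below it. A jar and a stamp stand on top, 20 mm or more behind the lip.
- scoop: Flat steel scoop loose on the desk, 0.24 kg, 76 mm wide (y). Origin on its underside below the middle of the handle; x points to the nose. Floor 2 mm thick; side walls 14.5 mm high, 70 apart inside, x = -20 to 125; cross wall at x = 26 ends the pan. Handle: upright black bar, 14 mm thick (y), 36 long (x), top at z = 78: grip it from above across its 14 mm, at z = 45 to 70.
- scoop_nose (a point): Middle of scoop's front edge, on the underside, 150 mm ahead of its origin. Edge 0.6 mm thick; a polished ramp rises to a 4 mm high crest 14 mm behind it, then drops to the 2 mm floor. Kept flat on the desk it pins the puck against the shelf's back panel, then slips under puck and panel; with the nose 15 to 20 mm past the panel's front (side walls stop it at 25) the puck sits behind the crest.
- puck: The round check source: plain steel puck, 34 mm diameter, 15 mm thick, about 90 g, lower edge bevelled (18 mm across at the bottom, full width from 4 mm up). Lies flat on the desk under the shelf, about 70 mm left or right of its middle, centre 46 to 56 mm behind the lip. Origin at the centre of its underside.
- eraser: Worn eraser in a card sleeve, 23 x 50 x 12 mm, lying flat under the other half of the shelf, its 50 mm length (y) along the shelf. Origin at the centre of its underside. To be left alone.
Mind the look-alikes: they are no part of the job. What is shaped like the scoop but red or turquoise is not meant.

How it is judged:
By the outcome, as a careful person would: the job done as asked, in the order asked, and still so for the second after the job is handed in, with the robot touching nothing.
It also fails if it takes over 51 s, if anything falls off the work surface, if the arm or the gripper's body presses on something with over 40 N, if the wrist force passes 120 N, or if a joint passes its speed limit or range.

## Working session

There is one attempt and no reset: what is moved stays moved. The work goes in short steps, Python scripts to look and compute and a tool call to move; the robot and the scene stay as the last step left them, time stands still between calls to the robot, and variables do not carry over. Pictures are saved under pics/ and viewed, and the job is handed in when it is done.

Besides the shell and the picture viewer there is one more tool, called by a JSON object that holds its "fn" and its "kwargs". apply_moves: Moves the arm, as the interface text tells. Shifts and turns lie within -1 to 1; 1 stands for 12 cm of shift or 120 degrees of turn. Its arguments: {"type":"object","properties":{"dp":{"type":"array"},"twist":{"type":"array"},"jaw":{"type":"array"},"grip_force":{"type":"number"}},"required":["dp","twist","jaw"]}

```bash
ls; mkdir -p pics
python3 - <<'E'
from bench import r
import cv2,pickle
o=r.get_obs(); print(o)
d={}
for n in ["scene","top"]:
    f=r.grab_frame(n); d[n]=f; cv2.imwrite(f"pics/{n}0.png",f["color"][:,:,::-1]); print(n,f["intrinsics"],f["R"],f["t"])
pickle.dump(d,open("f0.pkl","wb"))
E
```

```text
pics
{'clock': 0.0, 'joints': array([ 1.21490931,  0.47781483,  0.02233586,  1.55645314, -0.01149935,
        1.1092795 , -0.08308496]), 'qvel': array([-1.99267988e-04, -5.23486599e-05, -1.19651408e-03, -1.64034261e-03,
       -6.35362009e-04, -2.03541594e-04,  1.09654632e-03]), 'tau': array([ 4.36832543e-04, -5.96453118e+01,  1.60778023e+00, -2.81192797e+01,
        1.24076981e-02,  9.36728407e-03, -1.29799949e-05]), 'tcp_pos': array([ 0.16549385, -0.65411724,  0.40371475]), 'orientation': array([-2.47817206e+00,  1.92922299e+00,  2.38748480e-03]), 'contact_force': array([ 0.05381297, -0.03346038, -0.67937621]), 'moment': array([-0.02697936, -0.00206734, -0.08602559]), 'grip_width': 0.08560366918532505}
scene [[479.41274696   0.         311.07422328]
 [  0.         479.41274696 246.9064422 ]
 [  0.           0.           1.        ]] [[ 0.50521617 -0.86276588  0.01979044]
 [-0.46198506 -0.28975538 -0.83821932]
 [ 0.72892141  0.41433907 -0.54497405]] [-0.23988997  0.33455661  0.41719347]
top [[449.2168982    0.         313.15834158]
 [  0.         449.2168982  244.0719588 ]
 [  0.           0.           1.        ]] [[-3.00830888e-02 -9.99541830e-01 -3.33733993e-03]
 [-9.93989283e-01  3.02672578e-02 -1.05210260e-01]
 [ 1.05263068e-01  1.52230517e-04 -9.94444399e-01]] [0.06507414 0.60256691 0.82805183]
```

View pics/scene0.png

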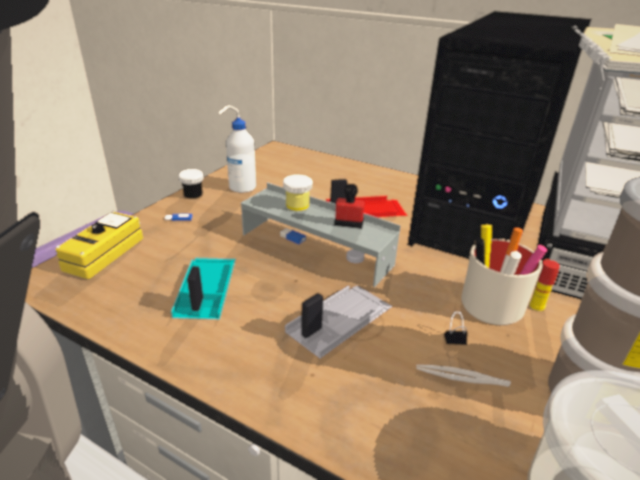

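View pics/top0.png

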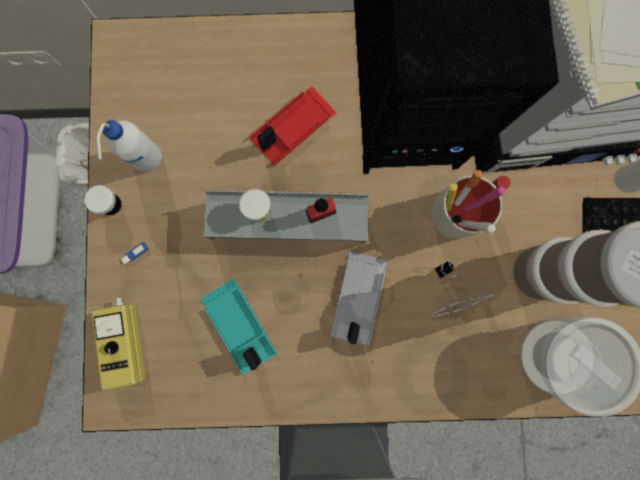

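The scene shows three scoop-shaped things. In the top view they are steel/grey at (360,300), turquoise at (238,327) and red at (293,125). The steel one with the black handle fits the description. Under the shelf, the scene view shows a light round thing at about (355,257), likely the puck, and a blue-sleeved eraser at (293,237). I'll enlarge both to confirm.

```bash
cat > h.py <<'E'
import numpy as np,cv2,pickle
def ray(f,u,v):
    K=f["intrinsics"];R=f["R"];t=f["t"]
    uv=np.atleast_2d(np.c_[u,v]).astype(float)
    d=np.c_[(uv[:,0]-K[0,2])/K[0,0],(uv[:,1]-K[1,2])/K[1,1],np.ones(len(uv))]@R
    return -R.T@t,d
def onz(f,u,v,z):
    c,d=ray(f,u,v); s=(z-c[2])/d[:,2]; return c+s[:,None]*d
def cloud(f):
    v,u=np.mgrid[:480,:640]; z=f["z_map"].astype(float); K=f["intrinsics"]
    P=np.stack([(u-K[0,2])/K[0,0]*z,(v-K[1,2])/K[1,1]*z,z],-1)
    return (P-f["t"])@f["R"]
E
python3 - <<'E'
from h import *
d=pickle.load(open("f0.pkl","rb"))
a=d["scene"]["color"][:,:,::-1]; b=d["top"]["color"][:,:,::-1]
cv2.imwrite("pics/c1.png",cv2.resize(a[170:360,220:420],None,fx=4,fy=3.15*1,interpolation=cv2.INTER_CUBIC)[:600])
cv2.imwrite("pics/c2.png",cv2.resize(b[180:360,190:400],None,fx=3.3,fy=3.3,interpolation=cv2.INTER_CUBIC))
E
```

```text
(no output)
```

View pics/c1.png

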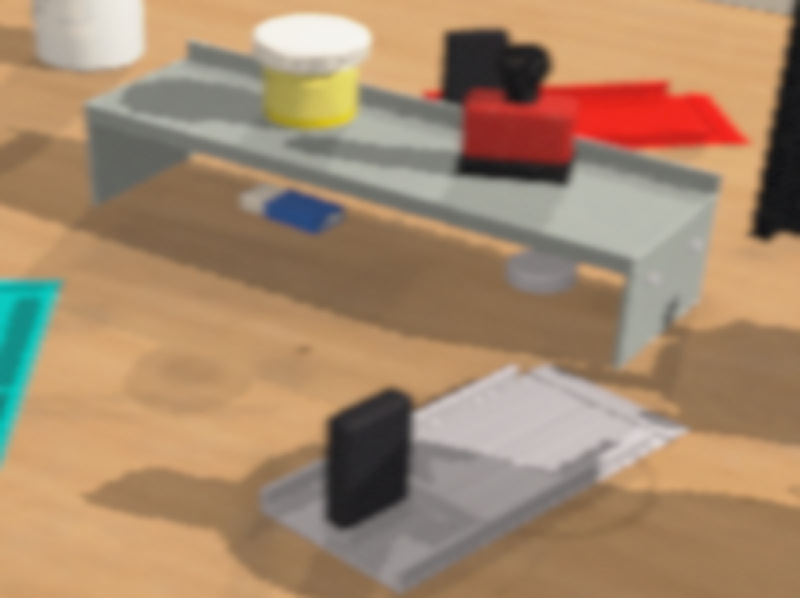

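View pics/c2.png

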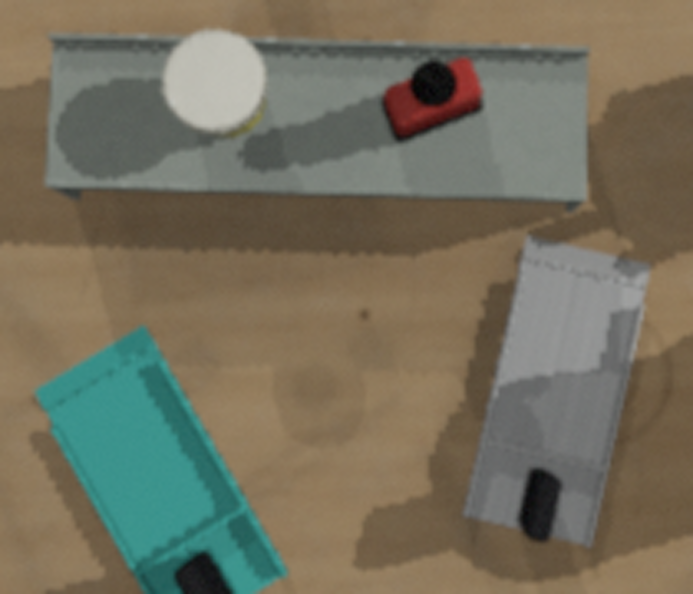

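Crop 1 confirms a steel scoop with a black upright handle. The puck is at scene (355,256), on the robot's right half of the shelf, and the eraser is at (293,237). Next I'll measure everything.

Run:
```python
from h import *
d=pickle.load(open("f0.pkl","rb"))
np.set_printoptions(precision=4,suppress=True)
f=d["top"]; P=cloud(f); C=f["color"].astype(int)
desk=P[300:320,280:320].reshape(-1,3); print("desk z",desk[:,2].mean(),desk[:,2].std())
# shelf top: green-grey near z .074
v,u=np.mgrid[:480,:640]
m=(abs(P[...,2]-.073)<.006)&(u>195)&(u<375)&(v>180)&(v<250)
print(m.sum())
# front edge: lowest row per column
us=np.arange(215,360); vs=np.array([np.where(m[:,x])[0].max() for x in us])
Q=onz(f,us,vs+0.5,.074); 
k=np.polyfit(Q[:,1],Q[:,0],1); res=Q[:,0]-np.polyval(k,Q[:,1]); g=abs(res)<.003; k=np.polyfit(Q[g,1],Q[g,0],1)
print("front edge x=%.4f*y+%.4f"%tuple(k), "yaw deg",-np.degrees(np.arctan(k[0])),res.std())
rows=np.arange(205,232); l=np.array([np.where(m[y])[0].min() for y in rows]); rr=np.array([np.where(m[y])[0].max() for y in rows])
L=onz(f,np.median(l)-.5,218,.074)[0];R_=onz(f,np.median(rr)+.5,218,.074)[0]; print("L,R",L,R_,np.linalg.norm(L-R_))
# handle
mh=(C.sum(2)<120)&(P[...,2]>.065)&(P[...,2]<.09)&(u>320)&(u<400)&(v>300)&(v<360)
H=onz(f,u[mh],v[mh],.078); print("handle",mh.sum(),H.mean(0)); 
rc=cv2.minAreaRect((H[:,:2]*1000).astype(np.float32)); print(rc)
# scoop mask: grey (low saturation)
hsv=cv2.cvtColor(f["color"],cv2.COLOR_RGB2HSV)
ms=((hsv[...,1]<45)&(u>320)&(u<395)&(v>248)&(v<355)&(hsv[...,2]>70)).astype(np.uint8)
ms=cv2.morphologyEx(ms,cv2.MORPH_OPEN,np.ones((3,3),np.uint8))
n,lab,st,_=cv2.connectedComponentsWithStats(ms); i=1+st[1:,4].argmax(); print(st[i])
cs,_=cv2.findContours((lab==i).astype(np.uint8),cv2.RETR_EXTERNAL,cv2.CHAIN_APPROX_NONE); c=max(cs,key=len)
ap=cv2.approxPolyDP(cv2.convexHull(c),4,True)[:,0]; print(ap.tolist())
print(cv2.minAreaRect(c))
for p in ap: print(p,onz(f,*p,0)[0],onz(f,*p,.0145)[0])
s=d["scene"]
print("puck ctr z=.0075",onz(s,355.2,255.7,.0075), "eraser",onz(s,293,237,.006))
print("puck top",onz(s,355.2,253.5,.015))
```

```text
desk z 0.001093009718682963 0.04438146503477692
6001
front edge x=0.0560*y+0.6054 yaw deg -3.2077511723019603 0.0005336079441026951
L,R [0.6539 0.2444 0.074 ] [ 0.6447 -0.0541  0.074 ] 0.2986284412974317
handle 129 [ 0.4375 -0.0203  0.078 ]
((437.8829650878906, -20.590068817138672), (11.99736499786377, 33.9765625), 73.5691909790039)
[ 331  252   56   93 3292]
[[349, 252], [386, 260], [369, 344], [331, 336]]
((358.6941223144531, 297.87646484375), (40.34906005859375, 87.74835205078125), 12.52880859375)
[349 252] [ 0.5897 -0.0237  0.    ] [ 0.5884 -0.0225  0.0145]
[386 260] [ 0.5716 -0.0962  0.    ] [ 0.5707 -0.0939  0.0145]
[369 344] [ 0.4096 -0.0556  0.    ] [ 0.4113 -0.0539  0.0145]
[331 336] [0.427  0.0176 0.    ] [0.4284 0.018  0.0145]
puck ctr z=.0075 [[0.6652 0.0152 0.0075]] eraser [[0.6613 0.1512 0.006 ]]
puck top [[0.6615 0.014  0.015 ]]
```

Run:
```python
from h import *
d=pickle.load(open("f0.pkl","rb"))
np.set_printoptions(precision=3,suppress=True)
H={}
for n in d:
    P=cloud(d[n]); ok=d[n]["z_map"]>0
    Q=P[ok]
    for x,y,z in Q:
        if -.3<x<.9 and -1.<y<.3: 
            k=(round(x/.05),round(y/.05)); H[k]=max(H.get(k,-1),z)
print("cols y", [round(j*.05,2) for j in range(6,-20,-1)])
for i in range(18,-5,-1): print("%.2f"%(i*.05),' '.join('%4d'%(100*H[(i,j)]) if (i,j) in H else '   .' for j in range(6,-20,-1)))
# puck
s=d["scene"]; c=cv2.cvtColor(s["color"],cv2.COLOR_RGB2HSV); print(s["color"][256,345:368].tolist())
for v in range(248,268,1): print(v,c[v,340:372,1].tolist())
```

```text
cols y [0.3, 0.25, 0.2, 0.15, 0.1, 0.05, 0.0, -0.05, -0.1, -0.15, -0.2, -0.25, -0.3, -0.35, -0.4, -0.45, -0.5, -0.55, -0.6, -0.65, -0.7, -0.75, -0.8, -0.85, -0.9, -0.95]
0.90    0    0    0    0    1    0    0   38   38   38   38   38   39   32   19    .    .    .    .    .    .    .    .    .    .    .
0.85    0    0    0    1    1    1    1   38   38   38   38   38   39   39   19    .    .    .    .    .    .    .    .    .    .    .
0.80    0    0    0    8    8    1    0   39   39   39   39   39   39   39   12    .    .   12    .    .    .    .    .    .    .    .
0.75    0    0    0    0    1    0    0   39   39   39   39   39   39   39   31   25   19   12    5    .    .    .    .    .    .    .
0.70    0    8    8   13   13    8    8    8    0    0   13   12   38    0    0    0    3    7    4    .    .    .    .    .    .    .
0.65    0    7    7   13   13   15   15    7    0    0   13   11   12    0    0    0    3    4    3    .    .    .    .    .    .    .
0.60    0    7    7    7    7    7    7    7    0    0   13   14   10   29   29    0    3    3    .    .    .    .    . 
[... 4796 characters left out ...]
1, 113, 114, 113, 115, 115, 114, 114, 112]
264 [113, 112, 112, 111, 113, 112, 114, 112, 114, 114, 113, 110, 108, 104, 101, 99, 99, 103, 104, 106, 111, 113, 114, 113, 114, 115, 116, 116, 116, 116, 114, 112]
265 [112, 112, 112, 112, 112, 109, 111, 112, 114, 113, 113, 113, 112, 111, 111, 111, 111, 111, 112, 114, 114, 116, 115, 117, 115, 115, 115, 115, 116, 115, 113, 113]
266 [114, 114, 112, 112, 113, 113, 112, 112, 112, 112, 110, 111, 110, 111, 112, 112, 111, 113, 113, 115, 115, 116, 116, 116, 115, 116, 116, 115, 114, 115, 114, 114]
267 [113, 114, 113, 114, 113, 113, 111, 111, 112, 110, 109, 108, 109, 110, 112, 111, 112, 113, 114, 114, 114, 114, 116, 116, 116, 117, 117, 117, 114, 115, 114, 115]
```

Run:
```python
from h import *
d=pickle.load(open("f0.pkl","rb"))
np.set_printoptions(precision=4,suppress=True)
s=d["scene"]; p=onz(s,355,262.6,.004)[0]; c,dd=ray(s,355,262.6); h=dd[0,:2]/np.linalg.norm(dd[0,:2])
q=p[:2]+.017*h; print("near",p,"ctr",q)
# side tangents at v~256.5
for uu in (346.3,363.4): print(onz(s,uu,257,.009))
O=np.array([.6108,.0975]); a=np.radians(-3.2); X=np.array([np.cos(a),np.sin(a)]);Y=np.array([-X[1],X[0]])
print("shelf",(q-O)@X,(q-O)@Y)
from scipy.spatial.transform import Rotation as Ro
from bench import r
o=r.get_obs(); T=Ro.from_rotvec(o["orientation"]).as_matrix(); print(T)
g=np.array([.4379,-.0206,.40]); D=g-o["tcp_pos"]; print("tool delta /0.12",T.T@D/.12, np.linalg.norm(D))
```

```text
near [0.6491 0.0075 0.004 ] ctr [0.6647 0.0142]
[[0.6503 0.0265 0.009 ]]
[[ 0.6673 -0.0007  0.009 ]]
shelf 0.05846534323203669 -0.0801847872739075
[[ 0.2453 -0.9695 -0.0005]
 [-0.9695 -0.2453  0.0015]
 [-0.0016  0.0001 -1.    ]]
tool delta /0.12 [-4.5615 -3.4956  0.0387] 0.6896399569760177
```

{"fn": "apply_moves", "kwargs": {"dp": [[-0.26, -0.26, 0], [-0.26, -0.26, 0], [-0.26, -0.26, 0], [-0.26, -0.26, 0], [-0.26, -0.26, 0], [-0.26, -0.26, 0], [-0.26, -0.26, 0], [-0.26, -0.26, 0], [-0.26, -0.26, 0]], "twist": [[0, 0, 0], [0, 0, 0], [0, 0, 0], [0, 0, 0], [0, 0, 0], [0, 0, 0], [0, 0, 0], [0, 0, 0], [0, 0, 0]], "jaw": [0, 0, 0, 0, 0, 0, 0, 0, 0]}}

```text
clock: 1.0
tcp_pos: [0.3708, -0.3056, 0.3994]
orientation: [2.465, -1.945, -0.011]
contact_force: [0.4, -0.1, 0.1]
grip_width: 0.0852
```

{"fn": "apply_moves", "kwargs": {"dp": [[-0.31, -0.16, 0], [-0.31, -0.16, 0], [-0.31, -0.16, 0], [-0.31, -0.16, 0], [-0.31, -0.16, 0], [-0.31, -0.16, 0], [-0.31, -0.16, 0], [0, 0, 0], [0, 0, 0], [0, 0, 0], [0, 0, 0], [0, 0, 0]], "twist": [[0, 0, 0], [0, 0, 0], [0, 0, 0], [0, 0, 0], [0, 0, 0], [0, 0, 0], [0, 0, 0], [0, 0, 0.062], [0, 0, 0.062], [0, 0, 0.062], [0, 0, 0.062], [0, 0, 0]], "jaw": [0, 0, 0, 0, 0, 0, 0, 0, 0, 0, 0, 0]}}

```text
clock: 2.2
tcp_pos: [0.4419, -0.0003, 0.3984]
orientation: [1.877, -2.515, -0.013]
contact_force: [-0.1, 0.4, -0.3]
grip_width: 0.0855
```

```bash
cat >> h.py <<'E'
from scipy.spatial.transform import Rotation as Ro
def wrist(r,name):
    o=r.get_obs(); f=r.grab_frame("wrist"); T=np.eye(4); T[:3,:3]=Ro.from_rotvec(o["orientation"]).as_matrix(); T[:3,3]=o["tcp_pos"]
    W=np.linalg.inv(T@f["hand_eye"]); f["R"]=W[:3,:3]; f["t"]=W[:3,3]
    cv2.imwrite(f"pics/{name}.png",f["color"][:,:,::-1]); pickle.dump(f,open(name+".pkl","wb")); return o,f,T
E
python3 - <<'E'
from h import *
from bench import r
np.set_printoptions(precision=4,suppress=True)
o,f,T=wrist(r,"w1"); print(o["tcp_pos"],o["joints"]);print(T[:3,:3]); print(f["hand_eye"])
E
```

```text
[ 0.4419 -0.0003  0.3984] [ 0.2455  0.1257 -0.4119  2.0671  0.0541  0.967  -2.0539]
[[-0.2846 -0.9586 -0.008 ]
 [-0.9586  0.2846  0.0045]
 [-0.002   0.009  -1.    ]]
[[ 1.      0.0005 -0.001   0.0008]
 [-0.0002  0.9632  0.2689 -0.0678]
 [ 0.0011 -0.2689  0.9632  0.0307]
 [ 0.      0.      0.      1.    ]]
```

View pics/w1.png

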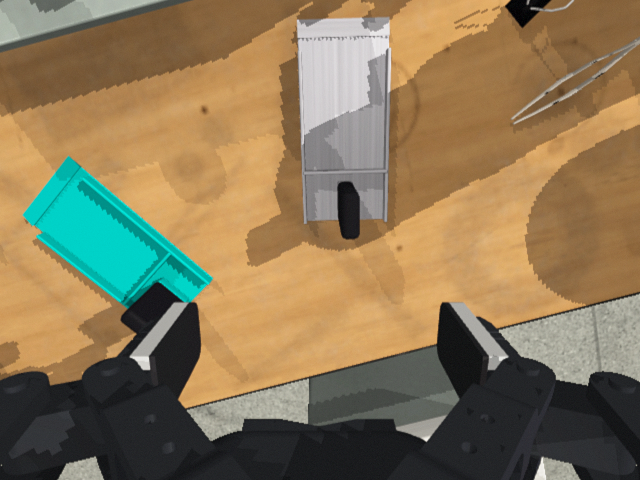

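The wrist view shows the steel scoop almost straight up in the image. Its nose is at (298..390,18) and the handle top at about (347,190).

Run:
```python
from h import *
np.set_printoptions(precision=4,suppress=True)
f=pickle.load(open("w1.pkl","rb")); C=f["color"].astype(int); P=cloud(f); v,u=np.mgrid[:480,:640]
m=(C.sum(2)<130)&(u>330)&(u<365)&(v>175)&(v<245)&(P[...,2]>.068)&(P[...,2]<.09)
H=onz(f,u[m],v[m],.078); rc=cv2.minAreaRect((H[:,:2]*1000).astype(np.float32)); print(m.sum(),rc)
n=onz(f,[298,389.5],[18.5,18],0); print(n, n.mean(0)); dd=n[0]-n[1]; print(np.degrees(np.arctan2(dd[1],dd[0])))
b=onz(f,[305,387],[222,220],0.0145); print(b,b.mean(0))
```

```text
822 ((438.1225891113281, -22.588645935058594), (13.19549560546875, 35.718265533447266), 75.05032348632812)
[[ 0.5915 -0.0266  0.    ]
 [ 0.5703 -0.099  -0.    ]] [ 0.5809 -0.0628 -0.    ]
73.71826687226162
[[ 0.4281  0.0169  0.0145]
 [ 0.4088 -0.0548  0.0145]] [ 0.4185 -0.0189  0.0145]
```

{"fn": "apply_moves", "kwargs": {"dp": [[0.186, -0.022, 0], [0, 0, 0], [0, 0, 0.35], [0, 0, 0.35], [0, 0, 0.2], [0, 0, 0]], "twist": [[0.0043, 0.001, -0.007], [0, 0, 0], [0, 0, 0], [0, 0, 0], [0, 0, 0], [0, 0, 0]], "jaw": [0, 0, 0, 0, 0, 0]}}

```text
clock: 2.85
tcp_pos: [0.4395, -0.0226, 0.2888]
orientation: [-1.921, 2.479, -0.005]
contact_force: [-0.4, -0.2, -0.5]
grip_width: 0.0856
```

```bash
cat > st.py <<'E'
from h import *
from bench import r
import sys
np.set_printoptions(precision=4,suppress=True)
o=r.get_obs(); T=Ro.from_rotvec(o["orientation"]).as_matrix()
print(o["clock"],o["tcp_pos"],o["contact_force"],o["grip_width"]);print(T)
print("scoop yaw",np.degrees(np.arctan2(T[1,0],T[0,0]))+90)
w=np.cross(T[:,2],[0,0,-1]); print("level twist",np.degrees(T.T@w)/120)
if len(sys.argv)>1:
    g=np.array([float(a) for a in sys.argv[1:4]]); print("dp",T.T@(g-o["tcp_pos"])/.12)
E
python3 st.py .4381 -.0225 .213
```

```text
2.85 [ 0.4395 -0.0226  0.2888] [-0.37   -0.1708 -0.4709] 0.08564715773674544
[[-0.2496 -0.9683  0.0058]
 [-0.9683  0.2496  0.0008]
 [-0.0022 -0.0055 -1.    ]]
scoop yaw -14.455768923685909
level twist [-0.0026  0.0011 -0.    ]
dp [0.0037 0.0145 0.6312]
```

{"fn": "apply_moves", "kwargs": {"dp": [[0.004, 0.014, 0.15], [0, 0, 0.25], [0, 0, 0.2], [0, 0, 0]], "twist": [[-0.0026, 0.001, 0.009], [0, 0, 0], [0, 0, 0], [0, 0, 0]], "jaw": [0, 0, 0, 0]}}

```text
clock: 3.25
tcp_pos: [0.4408, -0.0217, 0.2189]
orientation: [-1.905, 2.491, -0.005]
contact_force: [-1.3, 0.2, 0.4]
grip_width: 0.0856
```

```bash
python3 st.py .4381 -.0225 .213
python3 - <<'E'
from h import *
from bench import r
o,f,T=wrist(r,"w2")
E
```

```text
3.25 [ 0.4408 -0.0217  0.2189] [-1.2916  0.2089  0.419 ] 0.08557061351138134
[[-0.262  -0.965   0.0059]
 [-0.9651  0.262   0.0008]
 [-0.0023 -0.0055 -1.    ]]
scoop yaw -15.190964501194827
level twist [-0.0026  0.0011  0.    ]
dp [0.0128 0.0205 0.0493]
```

View pics/w2.png

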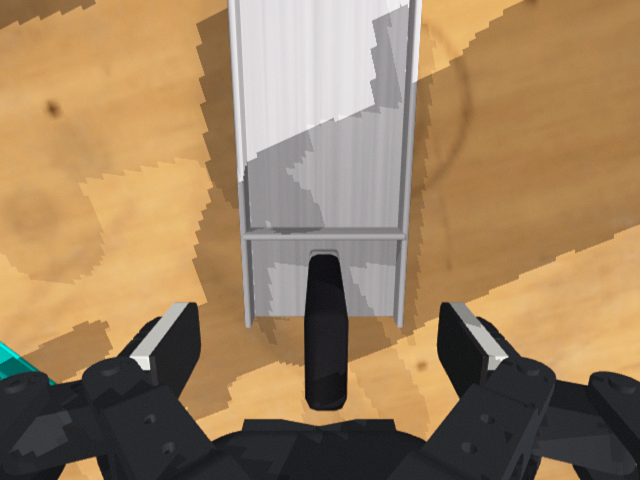

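{"fn": "apply_moves", "kwargs": {"dp": [[0.012, 0.02, 0.05], [0, 0, 0], [0, 0, 0], [0, 0, 0], [0, 0, 0], [0, 0, 0], [0, 0, 0], [0, 0, 0], [0, 0, 0], [0, 0, 0]], "twist": [[-0.004, 0.0015, 0], [-0.001, 0, 0], [0, 0, 0], [0, 0, 0], [0, 0, 0], [0, 0, 0], [0, 0, 0], [0, 0, 0], [0, 0, 0], [0, 0, 0]], "jaw": [0, 0, 100, 160, 190, 220, 240, 255, 255, 255], "grip_force": 40}}

```text
clock: 4.3
tcp_pos: [0.4411, -0.0225, 0.2193]
orientation: [-1.906, 2.492, -0.005]
contact_force: [-0.2, 0.3, 0.7]
grip_width: 0.0136
```

```bash
python3 st.py
```

```text
4.3 [ 0.4411 -0.0225  0.2193] [-0.1714  0.2939  0.7107] 0.013584330680342576
[[-0.2616 -0.9652  0.0051]
 [-0.9652  0.2616 -0.0001]
 [-0.0012 -0.0049 -1.    ]]
scoop yaw -15.167466320325104
level twist [-0.0023  0.0006 -0.    ]
```

{"fn": "apply_moves", "kwargs": {"dp": [[-0.1, 0.02, 0], [-0.1, 0.02, 0], [-0.1, 0.02, 0], [-0.1, 0.0, 0], [0, 0, 0], [0, 0, 0]], "twist": [[0, 0, -0.025], [0, 0, -0.025], [0, 0, -0.025], [0, 0, -0.025], [0, 0, 0], [0, 0, 0]], "jaw": [255, 255, 255, 255, 255, 255], "grip_force": 60}}

```text
clock: 4.9
tcp_pos: [0.4431, 0.0291, 0.2195]
orientation: [-2.175, 2.264, -0.007]
contact_force: [-0.2, -2.5, 2.1]
grip_width: 0.0131
```

```bash
python3 st.py .4415 .0267 .2193;  python3 - <<'E'
from h import *
from bench import r
o,f,T=wrist(r,"w3")
d={}
for n in ["scene","top"]:
    f=r.grab_frame(n); d[n]=f; cv2.imwrite(f"pics/{n}1.png",f["color"][:,:,::-1])
pickle.dump(d,open("f1.pkl","wb"))
a=cv2.resize(d["scene"]["color"][170:370,220:420,::-1],None,fx=3,fy=3,interpolation=cv2.INTER_CUBIC)
cv2.imwrite("pics/s1c.png",a)
E
```

```text
4.9 [0.4431 0.0291 0.2195] [-0.2484 -2.4938  2.1399] 0.013088752187090222
[[-0.0402 -0.9992  0.0051]
 [-0.9992  0.0402 -0.0016]
 [ 0.0014 -0.0052 -1.    ]]
scoop yaw -2.305496581071111
level twist [-0.0025 -0.0007  0.    ]
dp [0.0201 0.0129 0.0016]
```

View pics/w3.png

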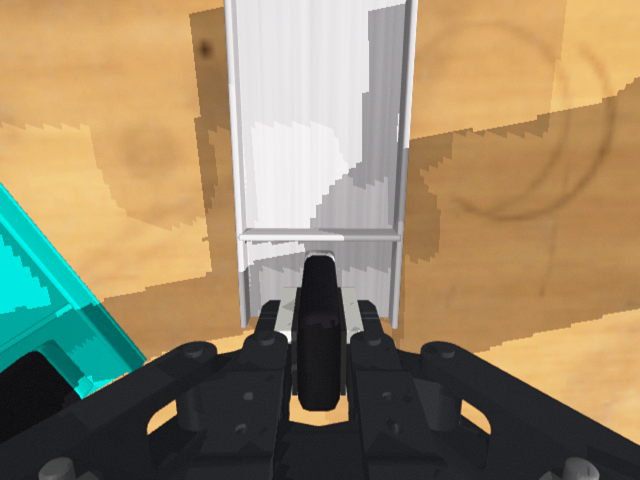

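View pics/s1c.png

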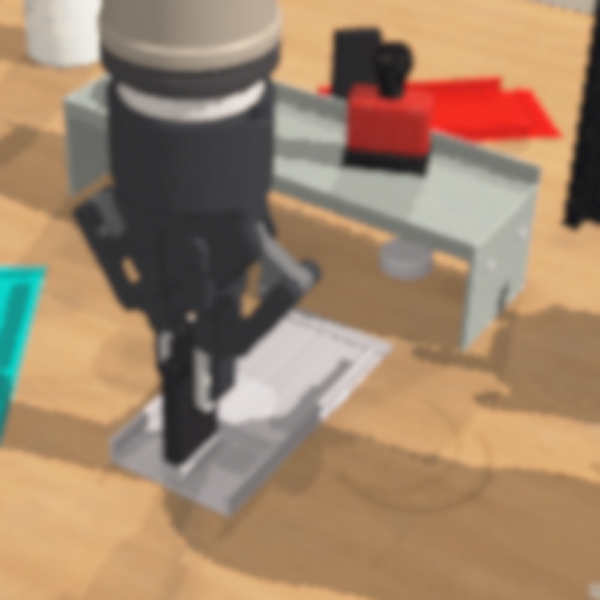

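View pics/top1.png

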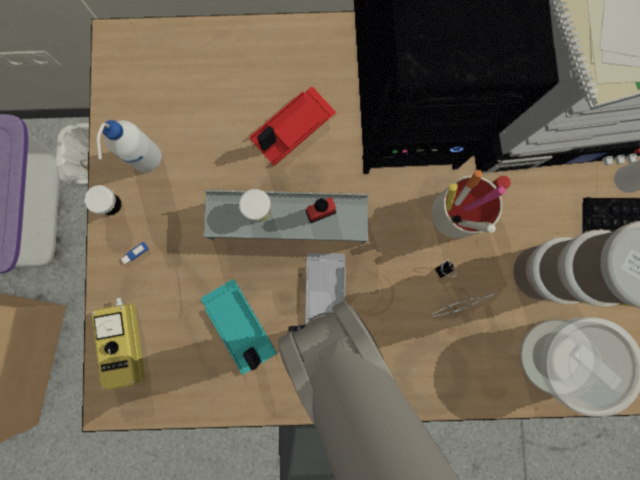

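Run:
```python
from h import *
np.set_printoptions(precision=4,suppress=True)
d=pickle.load(open("f1.pkl","rb")); s=d["scene"]
print("leg corner",onz(s,220+470/3,170+346/3,0), "top corners", onz(s,220+475/3,170+246/3,.074),onz(s,220+540/3,170+168/3,.074))
print("nose R", onz(s,220+391/3,170+345/3,0), onz(d["top"],[308,346],[254,254],0))
```

```text
leg corner [[ 0.6117 -0.0532  0.    ]] top corners [[ 0.6042 -0.0519  0.074 ]] [[ 0.7039 -0.051   0.074 ]]
nose R [[ 0.5881 -0.0134  0.    ]] [[ 0.5882  0.0576  0.    ]
 [ 0.5859 -0.0176  0.    ]]
```

{"fn": "apply_moves", "kwargs": {"dp": [[0.03, -0.08, 0.01], [0.02, -0.08, 0.01], [0.01, -0.08, 0.01], [0, -0.08, 0.01], [0, 0, 0]], "twist": [[0, 0, 0.008], [0, 0, 0.004], [0, 0, 0], [0, 0, 0], [0, 0, 0]], "jaw": [255, 255, 255, 255, 255]}}

```text
clock: 5.55
tcp_pos: [0.4568, 0.0296, 0.2178]
orientation: [2.13, -2.242, -0.049]
contact_force: [1.7, 0.3, -2.1]
grip_width: 0.013
```

```bash
python3 st.py .55 .0205 .2193
```

```text
5.55 [0.4568 0.0296 0.2178] [ 1.7248  0.2571 -2.0748] 0.012997118142305933
[[-0.051  -0.9971 -0.0573]
 [-0.9986  0.0517 -0.0104]
 [ 0.0133  0.0567 -0.9983]]
scoop yaw -2.9239029187771877
level twist [ 0.0271 -0.0064 -0.    ]
dp [ 0.0361 -0.7776 -0.0565]
```

Run:
```python
from h import *
from bench import r
o,f,T=wrist(r,"w4"); print(o["tau"],o["contact_force"],o["moment"],o["joints"],o["qvel"])
s=r.grab_frame("scene")
a=cv2.resize(s["color"][170:370,220:420,::-1],None,fx=3,fy=3,interpolation=cv2.INTER_CUBIC)
cv2.imwrite("pics/s2c.png",a)
```

```text
[ -0.27412073 -45.32010198  -3.65146972 -14.24064338  -0.33577929
   1.48968782   0.07179328] [ 1.72480907  0.25710459 -2.07482446] [ 0.07975184 -0.44279682 -0.02453115] [ 0.12549967  0.45631787 -0.39052991  2.16515351  0.2837587   0.62863064
 -2.09214624] [-0.00564725 -0.03940402 -0.02199788  0.04686334 -0.03901008  0.08192347
  0.00273231]
```

View pics/s2c.png

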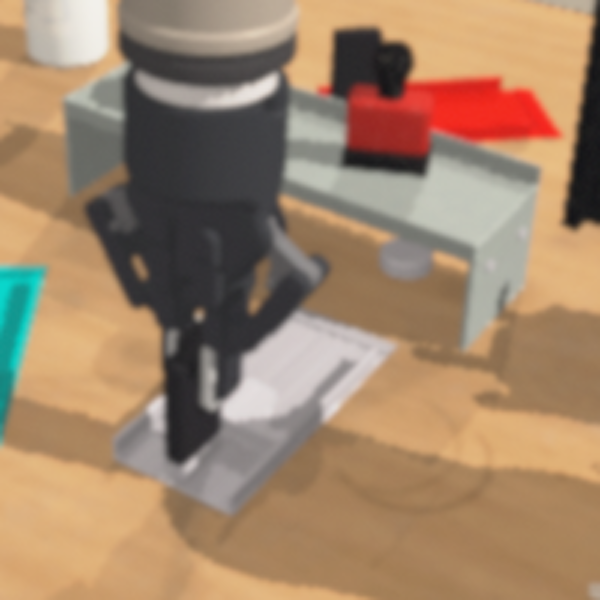

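```bash
python3 st.py
```

```text
5.65 [0.4572 0.0291 0.2173] [-4.2066 -0.36    6.6715] 0.013094333981174641
[[-0.0517 -0.9971 -0.0561]
 [-0.9986  0.0524 -0.0102]
 [ 0.0131  0.0555 -0.9984]]
scoop yaw -2.9656737083959825
level twist [ 0.0265 -0.0062 -0.    ]
```

{"fn": "apply_moves", "kwargs": {"dp": [[0, 0, 0], [0, 0, 0], [0, 0, 0]], "twist": [[0.02, -0.004, 0], [0.01, -0.003, 0], [0, 0, 0]], "jaw": [255, 255, 255]}}

```text
clock: 5.95
tcp_pos: [0.4515, 0.028, 0.2171]
orientation: [2.155, -2.275, -0.003]
contact_force: [1.3, 1.4, 1.8]
grip_width: 0.0127
```

```bash
python3 st.py
```

```text
5.95 [0.4515 0.028  0.2171] [1.3359 1.4114 1.837 ] 0.012702684669191939
[[-0.0539 -0.9985 -0.007 ]
 [-0.9985  0.0539 -0.004 ]
 [ 0.0044  0.0068 -1.    ]]
scoop yaw -3.089543545748768
level twist [ 0.0033 -0.0021  0.    ]
```

{"fn": "apply_moves", "kwargs": {"dp": [[0, -0.12, 0], [0, -0.12, 0], [0, -0.12, 0]], "twist": [[0.003, 0, 0], [0.003, 0, 0], [0.003, 0, 0]], "jaw": [255, 255, 255]}}

```text
clock: 6.25
tcp_pos: [0.4781, 0.0272, 0.2167]
orientation: [2.138, -2.253, -0.018]
contact_force: [-23.7, 0.4, 36.8]
grip_width: 0.0132
```

```bash
python3 st.py .55 .0205 .2185
```

```text
6.25 [0.4781 0.0272 0.2167] [-23.7073   0.3854  36.8255] 0.013183576398824202
[[-0.0521 -0.9981 -0.0341]
 [-0.9985  0.0527 -0.0162]
 [ 0.018   0.0332 -0.9993]]
scoop yaw -2.986721784113584
level twist [ 0.0158 -0.0086  0.    ]
dp [ 0.0245 -0.6008 -0.0344]
```

{"fn": "apply_moves", "kwargs": {"dp": [[0, -0.02, -0.03], [0, 0, -0.01]], "twist": [[0.016, -0.008, 0], [0.005, -0.002, 0]], "jaw": [255, 255]}}

```text
clock: 6.45
tcp_pos: [0.4811, 0.0268, 0.2213]
orientation: [-2.154, 2.272, -0.009]
contact_force: [-0.2, -0.7, -2.8]
grip_width: 0.013
```

```bash
python3 st.py .55 .0205 .2185;python3 - <<'E'
from h import *
from bench import r
o,f,T=wrist(r,"w5")
s=r.grab_frame("scene")
a=cv2.resize(s["color"][170:370,220:420,::-1],None,fx=3,fy=3,interpolation=cv2.INTER_CUBIC)
cv2.imwrite("pics/s3c.png",a)
E
```

```text
6.45 [0.4811 0.0268 0.2213] [-0.225  -0.6827 -2.7706] 0.01300258769776847
[[-0.0533 -0.9985  0.0114]
 [-0.9986  0.0533  0.0029]
 [-0.0035 -0.0113 -0.9999]]
scoop yaw -3.0525342820256753
level twist [-0.0054  0.0017  0.    ]
dp [ 0.0219 -0.5761  0.0294]
```

View pics/s3c.png

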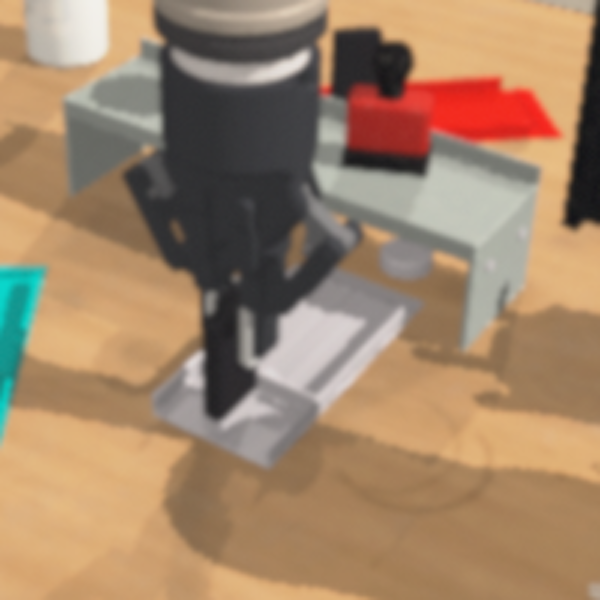

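View pics/w5.png

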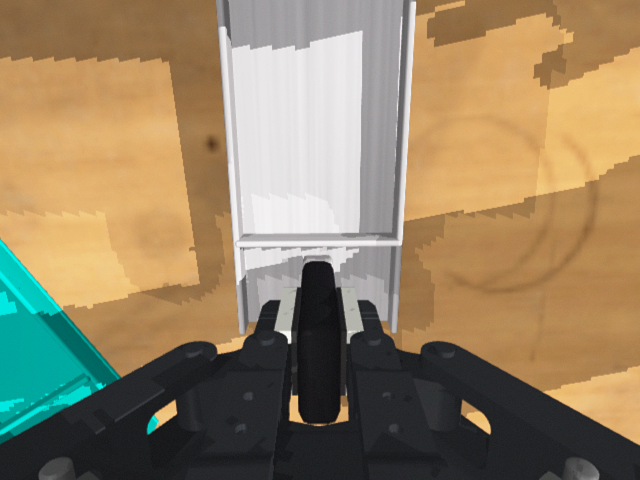

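{"fn": "apply_moves", "kwargs": {"dp": [[0, 0, 0.015], [0, 0, 0], [0, 0, 0], [0, 0, 0], [0, 0, 0], [0, 0, 0]], "twist": [[-0.006, 0.002, 0], [-0.003, 0.0, 0], [0, 0, 0], [0, 0, 0], [0, 0, 0], [0, 0, 0]], "jaw": [255, 185, 185, 185, 185, 185]}}

```text
clock: 7.15
tcp_pos: [0.4822, 0.026, 0.2184]
orientation: [2.154, -2.276, -0.01]
contact_force: [-0.1, -0.5, -0.1]
grip_width: 0.0231
```

```bash
python3 st.py .55 .0205 .2185
```

```text
7.15 [0.4822 0.026  0.2184] [-0.0552 -0.5251 -0.0664] 0.023133585112060744
[[-0.0551 -0.9984 -0.0103]
 [-0.9985  0.0551 -0.0012]
 [ 0.0018  0.0102 -0.9999]]
scoop yaw -3.159520031247453
level twist [ 0.0049 -0.0008 -0.    ]
dp [ 0.0147 -0.567  -0.0064]
```

{"fn": "apply_moves", "kwargs": {"dp": [[0, 0, 0], [0, 0, 0], [0, 0, 0], [0, 0, 0], [0, 0, 0], [0, 0, 0]], "twist": [[0.005, -0.001, 0], [0, 0, 0], [0, 0, 0], [0, 0, 0], [0, 0, 0], [0, 0, 0]], "jaw": [185, 185, 255, 255, 255, 255], "grip_force": 30}}

```text
clock: 7.75
tcp_pos: [0.482, 0.0259, 0.2184]
orientation: [-2.159, 2.281, -0.001]
contact_force: [-0.5, 0.1, 0.5]
grip_width: 0.0138
```

```bash
python3 st.py .55 .0205 .2185;python3 - <<'E'
from h import *
from bench import r
o,f,T=wrist(r,"w6")
s=r.grab_frame("scene")
a=cv2.resize(s["color"][170:370,220:420,::-1],None,fx=3,fy=3,interpolation=cv2.INTER_CUBIC)
cv2.imwrite("pics/s4c.png",a)
E
```

```text
7.75 [0.482  0.0259 0.2184] [-0.549   0.0878  0.5242] 0.013839050963276405
[[-0.0551 -0.9985  0.0012]
 [-0.9985  0.0551  0.0002]
 [-0.0003 -0.0012 -1.    ]]
scoop yaw -3.1596660468311057
level twist [-0.0006  0.0001  0.    ]
dp [ 0.0136 -0.5685 -0.0003]
```

View pics/s4c.png

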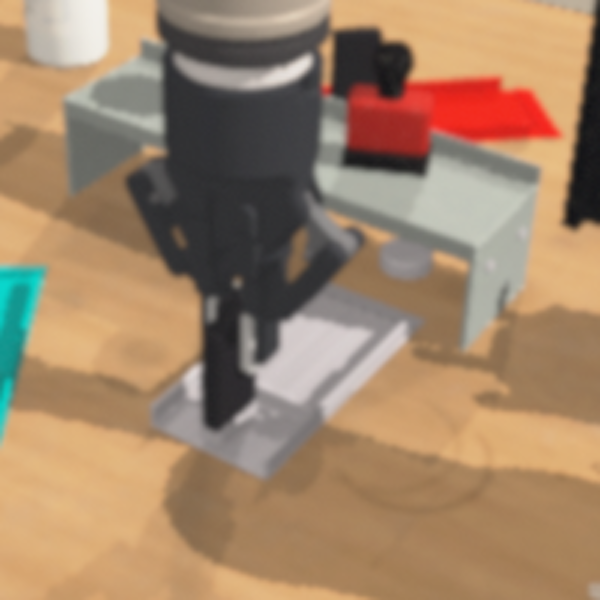

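View pics/w6.png

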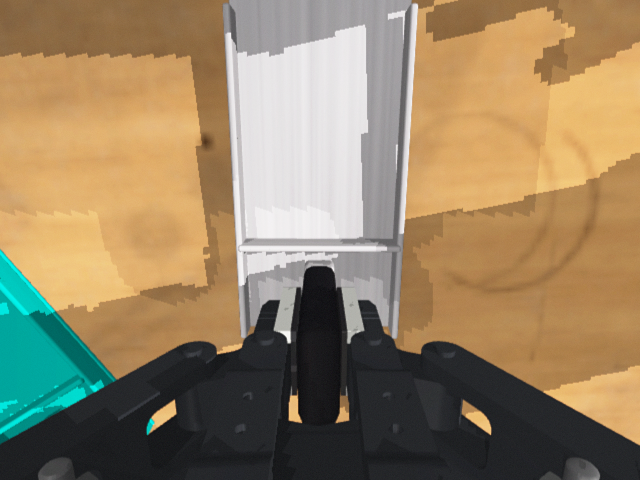

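Run:
```python
from h import *
np.set_printoptions(precision=4,suppress=True)
f=pickle.load(open("w6.pkl","rb"))
c=onz(f,[240,400],[244,244],.0145); print(c, c.mean(0)); print("rear",onz(f,[245,395],[338,337],.0145))
p=c.mean(0)[:2]; X=np.array([.9984,-.056]); print("origin",p-.026*X,"nose",p+.124*X)
f=pickle.load(open("w3.pkl","rb")); c=onz(f,[240,400],[234,234],.0145); print("w3 wall",c.mean(0))
```

```text
[[ 0.5011  0.0599  0.0145]
 [ 0.4972 -0.0122  0.0145]] [0.4992 0.0238 0.0145]
rear [[ 0.4539  0.0626  0.0145]
 [ 0.4505 -0.0098  0.0145]]
origin [0.4732 0.0253] nose [0.623  0.0169]
w3 wall [0.4655 0.0267 0.0145]
```

{"fn": "apply_moves", "kwargs": {"dp": [[0, -0.1, -0.005], [0, -0.1, -0.005], [0, -0.05, 0]], "twist": [[0.003, 0, 0], [0.003, 0, 0], [0.003, 0, 0]], "jaw": [255, 255, 255]}}

```text
clock: 8.15
tcp_pos: [0.5121, 0.0241, 0.2193]
orientation: [-2.152, 2.273, -0.021]
contact_force: [-0.8, 0.3, -2.1]
grip_width: 0.0136
```

```bash
python3 st.py .559 .0215 .2185
```

```text
8.15 [0.5121 0.0241 0.2193] [-0.8382  0.3452 -2.0501] 0.013645969955152352
[[-0.0546 -0.9984  0.0177]
 [-0.9985  0.0545 -0.0016]
 [ 0.0006 -0.0178 -0.9998]]
scoop yaw -3.1271413155786547
level twist [-0.0085 -0.0003 -0.    ]
dp [ 0.0004 -0.3911  0.0138]
```

{"fn": "apply_moves", "kwargs": {"dp": [[0, 0, 0.004], [0, 0, 0]], "twist": [[-0.007, 0, 0], [0, 0, 0]], "jaw": [255, 255]}}

```text
clock: 8.35
tcp_pos: [0.5131, 0.0241, 0.2185]
orientation: [-2.158, 2.281, -0.003]
contact_force: [0.0, 0.5, -2.7]
grip_width: 0.0139
```

```bash
python3 st.py .559 .0215 .2185
```

```text
8.35 [0.5131 0.0241 0.2185] [ 0.001   0.5111 -2.6976] 0.013905111389266377
[[-0.0551 -0.9985  0.0023]
 [-0.9985  0.0551 -0.0005]
 [ 0.0003 -0.0023 -1.    ]]
scoop yaw -3.1594237137052517
level twist [-0.0011 -0.0002  0.    ]
dp [ 0.0002 -0.3827  0.001 ]
```

{"fn": "apply_moves", "kwargs": {"dp": [[0, -0.02, 0.012], [0, -0.02, 0.005]], "twist": [[-0.001, 0, 0], [0, 0, 0]], "jaw": [255, 255]}}

```text
clock: 8.55
tcp_pos: [0.5156, 0.0242, 0.2182]
orientation: [2.154, -2.277, -0.004]
contact_force: [-6.8, -0.4, 7.1]
grip_width: 0.0132
```

```bash
python3 st.py .559 .0215 .2185
python3 - <<'E'
from h import *
from bench import r
s=r.grab_frame("scene")
a=cv2.resize(s["color"][170:370,220:420,::-1],None,fx=3,fy=3,interpolation=cv2.INTER_CUBIC)
cv2.imwrite("pics/s5c.png",a)
E
```

```text
8.55 [0.5156 0.0242 0.2182] [-6.7748 -0.3651  7.0752] 0.013179727774119004
[[-0.0553 -0.9984 -0.0069]
 [-0.9985  0.0554 -0.0029]
 [ 0.0032  0.0067 -1.    ]]
scoop yaw -3.1728399622641774
level twist [ 0.0032 -0.0015 -0.    ]
dp [ 0.0022 -0.3626 -0.0049]
```

View pics/s5c.png

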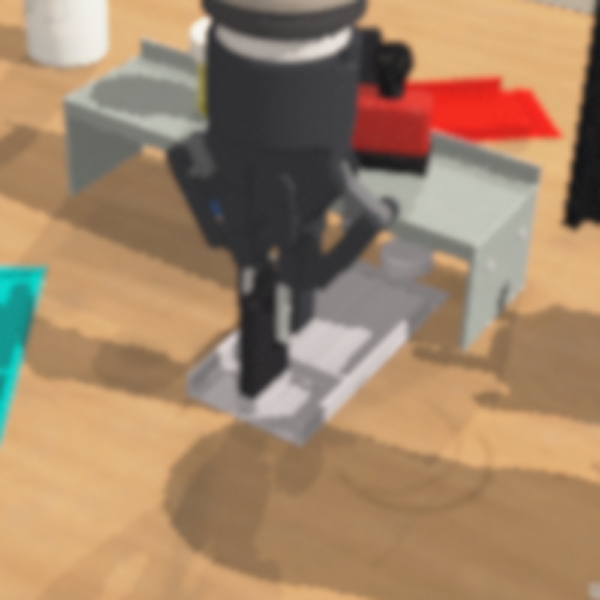

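{"fn": "apply_moves", "kwargs": {"dp": [[0, -0.07, 0], [0, -0.07, 0], [0, -0.07, 0]], "twist": [[0.004, -0.001, 0], [0.003, 0, 0], [0.003, 0, 0]], "jaw": [255, 255, 255]}}

```text
clock: 8.9
tcp_pos: [0.5374, 0.0232, 0.2182]
orientation: [-2.16, 2.279, -0.011]
contact_force: [-8.7, -0.1, 7.5]
grip_width: 0.0135
```

```bash
python3 st.py .559 .0215 .2185
```

```text
8.9 [0.5374 0.0232 0.2182] [-8.6545 -0.1286  7.4875] 0.013526691766570183
[[-0.0537 -0.9985  0.0055]
 [-0.9985  0.0537 -0.004 ]
 [ 0.0037 -0.0057 -1.    ]]
scoop yaw -3.0810027584619064
level twist [-0.0027 -0.0018 -0.    ]
dp [ 0.0049 -0.1803 -0.0013]
```

{"fn": "apply_moves", "kwargs": {"dp": [[0, -0.07, 0], [0, -0.07, 0]], "twist": [[0, -0.001, 0], [0.002, 0, 0]], "jaw": [255, 255]}}

```text
clock: 9.1
tcp_pos: [0.5523, 0.0227, 0.2182]
orientation: [2.16, -2.279, 0.006]
contact_force: [-7.3, 0.3, 7.9]
grip_width: 0.0135
```

```bash
python3 st.py .559 .0215 .2185
python3 - <<'E'
from h import *
from bench import r
s=r.grab_frame("scene")
a=cv2.resize(s["color"][170:370,220:420,::-1],None,fx=3,fy=3,interpolation=cv2.INTER_CUBIC)
cv2.imwrite("pics/s6c.png",a)
o,f,T=wrist(r,"w7")
E
```

```text
9.1 [0.5523 0.0227 0.2182] [-7.2548  0.2772  7.8533] 0.013487909332456055
[[-0.0533 -0.9986  0.0016]
 [-0.9986  0.0533 -0.0038]
 [ 0.0038 -0.0018 -1.    ]]
scoop yaw -3.054427272860565
level twist [-0.0009 -0.0018  0.    ]
dp [ 0.0073 -0.0561 -0.0025]
```

View pics/s6c.png

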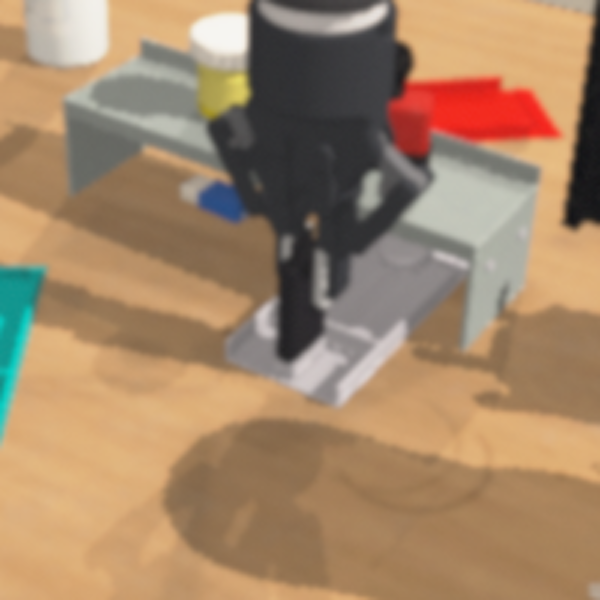

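View pics/w7.png

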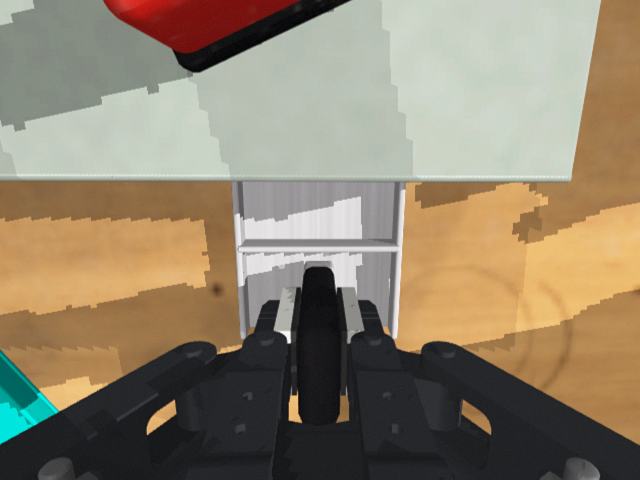

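Run:
```python
from h import *
np.set_printoptions(precision=4,suppress=True)
f=pickle.load(open("w7.pkl","rb"))
c=onz(f,[240,400],[244,244],.0145).mean(0)[:2]; X=np.array([.9984,-.056])
print("origin",c-.026*X,"nose",c+.124*X)
l=onz(f,[100,320,550],[180,180,180],.074); print("lip",l); 
n=(c+.124*X); print("nose past panel", (n-l[1,:2])@X-.075, [ (n-q[:2])@X-.075 for q in l])
```

```text
origin [0.5457 0.0214] nose [0.6955 0.013 ]
lip [[ 0.611   0.0808  0.074 ]
 [ 0.6076  0.0184  0.074 ]
 [ 0.6041 -0.0469  0.074 ]]
nose past panel 0.013004630335482228 [np.float64(0.013158882842164321), np.float64(0.013004630335482228), np.float64(0.012842965298658304)]
```

{"fn": "apply_moves", "kwargs": {"dp": [[0, -0.05, 0], [0, -0.02, 0]], "twist": [[0, -0.001, 0], [0, 0, 0]], "jaw": [255, 255]}}

```text
clock: 9.4
tcp_pos: [0.5605, 0.0224, 0.2182]
orientation: [2.16, -2.279, 0.002]
contact_force: [-2.8, 0.5, 3.6]
grip_width: 0.0134
```

```bash
python3 st.py .559 .0215 .2185
python3 - <<'E'
from h import *
from bench import r
s=r.grab_frame("scene")
a=cv2.resize(s["color"][230:300,300:400,::-1],None,fx=7,fy=7,interpolation=cv2.INTER_CUBIC)
cv2.imwrite("pics/s7c.png",a)
E
```

```text
9.4 [0.5605 0.0224 0.2182] [-2.8126  0.5273  3.6082] 0.01343968420843397
[[-0.0536 -0.9986 -0.0002]
 [-0.9986  0.0536 -0.0021]
 [ 0.0022  0.0001 -1.    ]]
scoop yaw -3.074950858372958
level twist [ 0.0001 -0.001   0.    ]
dp [ 0.0078  0.0122 -0.0024]
```

View pics/s7c.png

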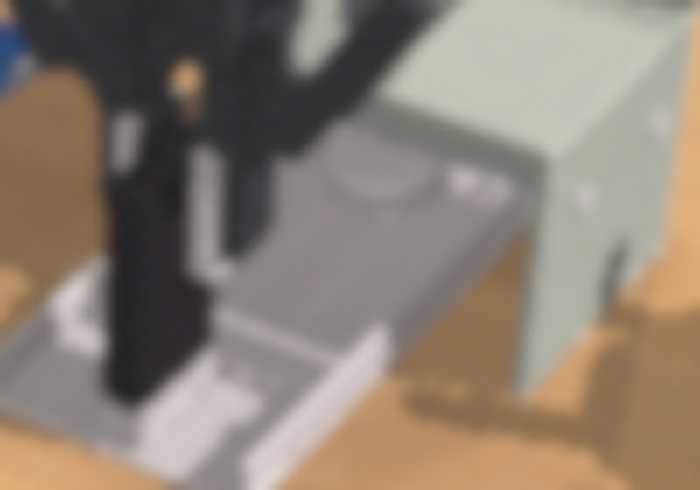

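The puck appears at crop (380,175), inside the pan. I'll draw the scoop back gently.

{"fn": "apply_moves", "kwargs": {"dp": [[0, 0.05, 0], [0, 0.07, 0], [0, 0.07, 0], [0, 0.07, 0]], "twist": [[0, -0.001, 0], [0, 0, 0], [0, 0, 0], [0, 0, 0]], "jaw": [255, 255, 255, 255]}}

```text
clock: 9.85
tcp_pos: [0.5293, 0.024, 0.2183]
orientation: [-2.157, 2.277, -0.005]
contact_force: [-0.0, 0.5, -2.8]
grip_width: 0.0137
```

```bash
python3 st.py .445 .028 .2185
python3 - <<'E'
from h import *
from bench import r
s=r.grab_frame("scene")
a=cv2.resize(s["color"][200:320,270:420,::-1],None,fx=5,fy=5,interpolation=cv2.INTER_CUBIC)
cv2.imwrite("pics/s8c.png",a)
E
```

```text
9.85 [0.5293 0.024  0.2183] [-0.044   0.5148 -2.8114] 0.01365572330373082
[[-0.0542 -0.9985  0.0055]
 [-0.9985  0.0542  0.0012]
 [-0.0015 -0.0054 -1.    ]]
scoop yaw -3.1042906368076046
level twist [-0.0026  0.0007 -0.    ]
dp [ 0.0044  0.7031 -0.0051]
```

View pics/s8c.png

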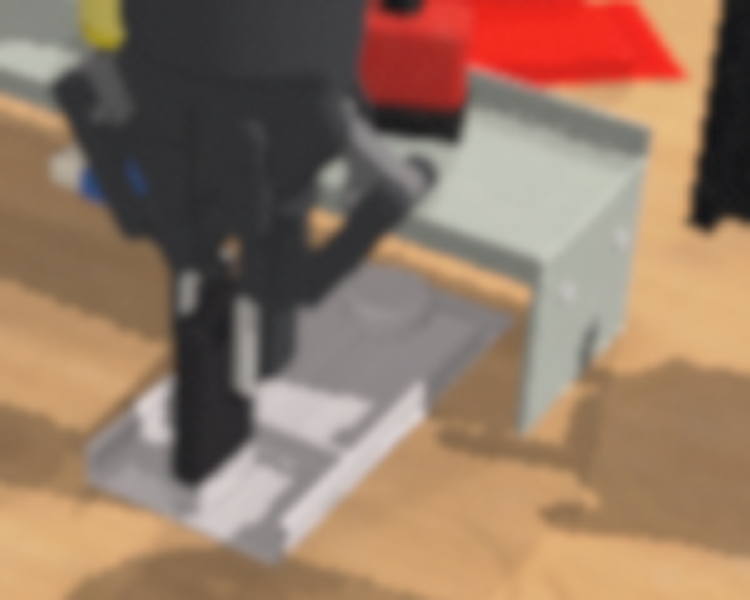

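The puck sits in the pan at crop (388,285) and is moving with the scoop. I'll continue the withdrawal.

{"fn": "apply_moves", "kwargs": {"dp": [[0, 0.08, 0.003], [0, 0.09, 0], [0, 0.09, 0], [0, 0.09, 0], [0, 0.09, 0]], "twist": [[-0.002, 0, 0], [0, 0, 0], [0, 0, 0], [0, 0, 0], [0, 0, 0]], "jaw": [255, 255, 255, 255, 255]}}

```text
clock: 10.4
tcp_pos: [0.4715, 0.0271, 0.2183]
orientation: [-2.16, 2.278, -0.001]
contact_force: [0.9, 0.8, -1.1]
grip_width: 0.0136
```

```bash
python3 st.py .442 .028 .2185
```

```text
10.4 [0.4715 0.0271 0.2183] [ 0.9391  0.7555 -1.0801] 0.013561503764949563
[[-0.0535 -0.9986  0.0018]
 [-0.9986  0.0535  0.0012]
 [-0.0013 -0.0018 -1.    ]]
scoop yaw -3.065583949431442
level twist [-0.0008  0.0006 -0.    ]
dp [ 0.0058  0.2455 -0.0023]
```

{"fn": "apply_moves", "kwargs": {"dp": [[0, 0.08, 0], [0, 0.08, 0], [0, 0.07, 0], [0, 0.02, 0], [0, 0, 0]], "twist": [[0, 0, 0], [0, 0, 0], [0, 0, 0], [0, 0, 0], [0, 0, 0]], "jaw": [255, 255, 255, 255, 255]}}

```text
clock: 10.9
tcp_pos: [0.4368, 0.0289, 0.2183]
orientation: [-2.162, 2.279, 0.0]
contact_force: [1.2, 0.5, -2.0]
grip_width: 0.0137
```

```bash
python3 st.py .442 .028 .2185
python3 - <<'E'
from h import *
from bench import r
s=r.grab_frame("scene"); t=r.grab_frame("top"); o,f,T=wrist(r,"w9")
a=cv2.resize(s["color"][170:370,220:420,::-1],None,fx=3,fy=3,interpolation=cv2.INTER_CUBIC)
cv2.imwrite("pics/s9c.png",a)
a=cv2.resize(t["color"][180:360,190:400,::-1],None,fx=3.3,fy=3.3,interpolation=cv2.INTER_CUBIC)
cv2.imwrite("pics/t9c.png",a)
E
```

```text
10.9 [0.4368 0.0289 0.2183] [ 1.1613  0.4886 -2.0223] 0.013660629630605372
[[-0.0527 -0.9986  0.0005]
 [-0.9986  0.0527  0.0006]
 [-0.0007 -0.0005 -1.    ]]
scoop yaw -3.0206568076875726
level twist [-0.0002  0.0003  0.    ]
dp [ 0.0052 -0.0437 -0.0021]
```

View pics/s9c.png

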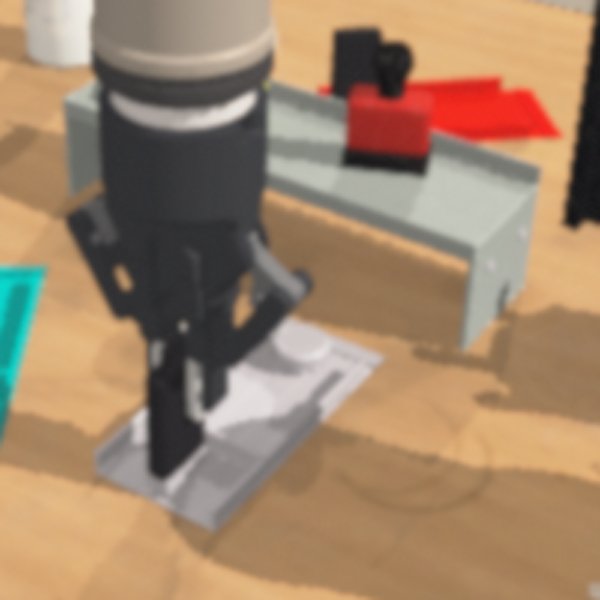

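View pics/t9c.png

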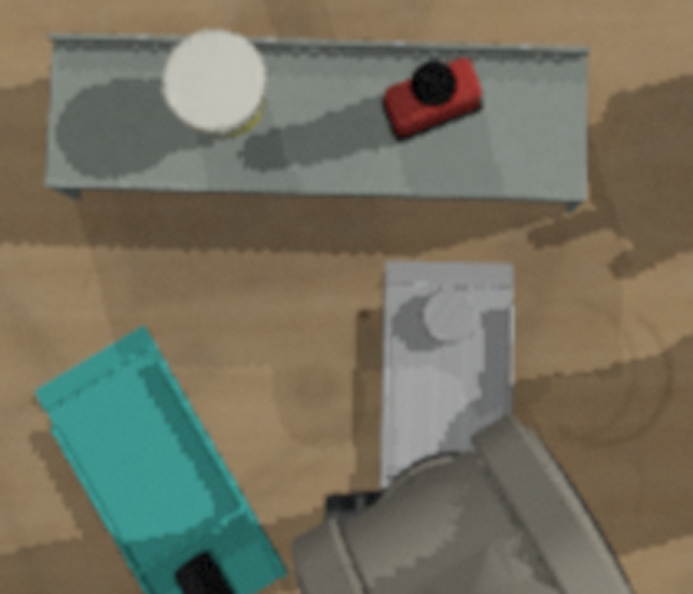

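The puck sits in the pan behind the crest at top crop (450,315), and the scoop is clear of the shelf. I'll set it down, release, and rise.

{"fn": "apply_moves", "kwargs": {"dp": [[0, 0, 0.01], [0, 0, 0.005]], "twist": [[0, 0, 0], [0, 0, 0]], "jaw": [255, 255]}}

```text
clock: 11.25
tcp_pos: [0.437, 0.0293, 0.2181]
orientation: [2.161, -2.278, -0.0]
contact_force: [-4.2, 0.0, 6.6]
grip_width: 0.0137
```

{"fn": "apply_moves", "kwargs": {"dp": [[0, 0, 0], [0, 0, 0], [0, 0, 0], [0, 0, 0], [0, 0, 0], [0, 0, 0], [0, 0, 0]], "twist": [[0, 0, 0], [0, 0, 0], [0, 0, 0], [0, 0, 0], [0, 0, 0], [0, 0, 0], [0, 0, 0]], "jaw": [200, 180, 150, 120, 120, 120, 120]}}

```text
clock: 11.95
tcp_pos: [0.4381, 0.0291, 0.2179]
orientation: [2.16, -2.28, -0.0]
contact_force: [0.5, -1.0, -0.2]
grip_width: 0.0452
```

{"fn": "apply_moves", "kwargs": {"dp": [[0, 0, -0.1], [0, 0, -0.25], [0, 0, -0.3], [0, 0, -0.35], [0, 0, -0.2], [0, 0, 0]], "twist": [[0, 0, 0], [0, 0, 0], [0, 0, 0], [0, 0, 0], [0, 0, 0], [0, 0, 0]], "jaw": [120, 120, 120, 120, 120, 120]}}

```text
clock: 12.55
tcp_pos: [0.4375, 0.03, 0.3705]
orientation: [2.162, -2.277, -0.003]
contact_force: [1.0, 0.4, 0.2]
grip_width: 0.0453
```

```bash
python3 st.py
python3 - <<'E'
from h import *
from bench import r
o,f,T=wrist(r,"w10"); s=r.grab_frame("scene"); t=r.grab_frame("top")
pickle.dump({"scene":s,"top":t},open("f2.pkl","wb"))
cv2.imwrite("pics/s10.png",s["color"][...,::-1])
E
```

```text
12.55 [0.4375 0.03   0.3705] [0.9704 0.3993 0.2375] 0.045277835183030246
[[-0.0519 -0.9986 -0.003 ]
 [-0.9987  0.0519  0.0002]
 [ 0.      0.003  -1.    ]]
scoop yaw -2.9751986244659463
level twist [ 0.0014 -0.      0.    ]
```

View pics/w10.png

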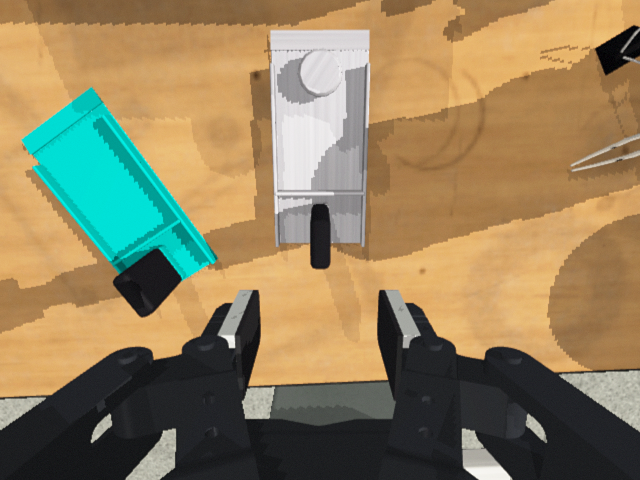

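View pics/s10.png

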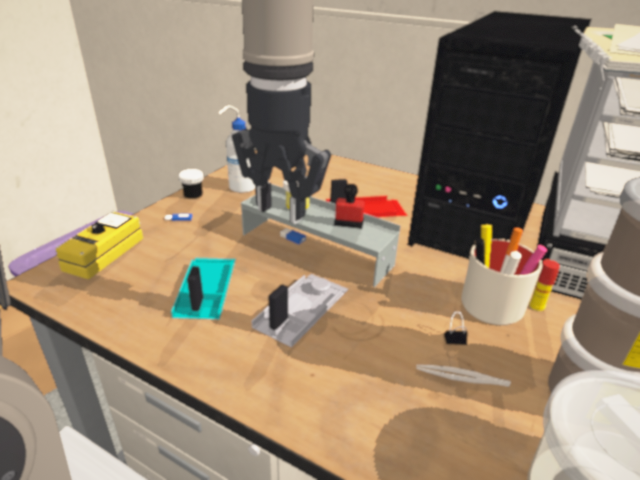

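The wrist view shows the puck at (320,73), in the pan behind the crest. The nose edge is at row 31, clear of the shelf, and the handle is free. In the scene view the eraser is still at (293,237).

Run:
```python
from h import *
f=pickle.load(open("w10.pkl","rb")); print("nose",onz(f,[272,369],[31,31],0).round(4))
from bench import r
print(r.hand_in())
```

```text
nose [[ 0.5773  0.0582  0.    ]
 [ 0.5735 -0.0163  0.    ]]
the job is handed in; nothing more can be done
None
```

The job is done and handed in. The round source lies in the steel scoop's pan, and the scoop stands flat on the desk, clear of the shelf. I slid the nose under the lip until it was about 20 mm past the back panel, which left the puck behind the crest. I then drew the scoop straight back, set it down, opened the jaws and raised the arm.

**Last checks:**
- **Scoop and source:** the nose edge is at x of about 0.575 m and the shelf lip at about 0.607 m, so there is roughly 30 mm of clearance. The puck lies in the pan.
- **Eraser:** it was at the same image position before and after.
- **Robot:** it touches nothing, and the clock read under 13 s.

**What went wrong or disagreed:**
- **First push:** the scoop pressed into the desk with about 37 N upward force on the tool, and the tool tilted about 3°. I let go, levelled the tool, regripped and pushed on gently; after that readings stayed under about 9 N.
- **Puck position:** I measured it at 58 mm behind the lip and 80 mm off the shelf's middle. The description gives 46 to 56 mm and about 70 mm. This was well inside the pan's side margin.

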